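Unlatch the bottle cupboard and draw out its tray

TASK

Get the flux and patina bottles out where I can reach them: press down the thumb lever on the bottle cupboard's clear gate until the latch bar is lifted right out of its catch, keep it down while you draw the gate free, and swing the gate wide open. Then pull the bottle tray out to its stop by its handle. Do not force the latch or the gate, keep the three bottles upright, and leave the other things on the bench alone.

Things in the scene. Friction and masses are not known exactly. Their poses are not given: they have to be found in the camera images.
- cupboard: low plywood cupboard on the bench, 240 deep x 216 wide x 148 mm high. Origin on the bench under the middle of its front; +x points into it (to its back), +y to its left as one faces it, z up. A clear aluminium-framed gate closes the whole front; the roof begins 54 mm behind the front, so the space just behind the gate is open from above.
- gate_hinge (a point): fixed to the cupboard, with its axes: point on the gate's upright hinge axis at the left front corner, 108 mm left of the middle, 110 mm above the bench. The gate reaches 190 mm from the hinge, from 30 to 134 mm above the bench; its front face lies 14 mm before the cupboard's front.
- gate (a joint): angle of the gate, rad: 0 shut, grows as its free (right) edge swings out towards the robot and round to the left, stop at 1.75. Stiff hinge: it stays where it is left (1 to 3 N at the thumb piece moves it). With the bar in the catch it has about 0.03 rad of play. More than 25 N between fingers and gate, lever or bar bends the latch.
- thumb_place (a point): fixed to the cupboard: middle of the thumb piece's top as drawn with the gate shut: 37 mm before the front, 110 mm right of the hinge, 110 mm up. Red arched steel strap, 42 deep front to back, 26 mm wide, round on top; its outer end has an upturned lip, 34 mm wide, 10 mm above the strap, inner face 19 mm before this point, against which a finger on the strap can draw the gate.
- pivot_place (a point): fixed to the cupboard: the lever's pivot as drawn with the gate shut, 146 mm right of the hinge, 98 mm up. The thin face frame that carries gate, latch and catch is screwed on through slots, and its height is NOT measured: all these together sit up to 6 mm higher or lower than drawn, which must be felt. Pressing the thumb piece takes 1 to 3.5 N evenly, then meets a firm stop after 7 mm.
- catch_place (a point): fixed to the cupboard: top of the catch's lip as drawn, 100 mm right of the middle, 33 mm before the front, 98 mm up. The lip, 5 mm thick, overlaps the dark latch bar (16 mm high, 8 thick) by 8 mm. The bar comes clear only in the last 1.5 mm of the thumb piece's travel and drops when let go. With the gate over 0.12 rad open it is past the catch and the lever may be let up.
- tray (a joint): how far the bottle tray has been drawn out towards the gate's side, m: 0 home, stop at 0.10. It runs with 2 N of drag. Shut, the gate stands in its way.
- tray_handle (a point): middle of the tray's round steel handle bar, 102 mm above the bench, moving with the tray; the bar is 10 mm thick, runs along the cupboard's y for 90 mm, with 35 mm free behind it to the tray's front panel. With the tray home it is 16 mm behind the cupboard's front. To be taken or hooked from above once the gate is open.
- flux_bottle_mid (a point): blue bottle with a white cap, 42 mm thick, 88 mm high, loose in the tray; the point is half-way up.
- patina_bottle_mid (a point): white bottle with a red cap, 51 mm thick, 85 mm high, loose in the tray; the point is half-way up.
- white_cap_bottle_mid (a point): slim pale bottle with a white cap, 34 mm thick, 100 mm high, loose in the tray; the point is half-way up.
- marker: red and white marker pen lying on the bench, 135 mm long, 17 mm thick; origin under its middle. To be left alone.
- soldering_iron: orange-handled soldering iron lying on the bench, 220 mm long, 25 mm thick; origin under its middle. To be left alone.
- solder_spool: spool of solder with black flanges, 52 mm across, 46 mm high; origin under its middle. To be left alone.
- flux_brush: thin grey brush lying on the bench, 140 mm long; origin under its middle. To be left alone.
- glass_cutter: green pencil-shaped glass cutter lying on the bench, 142 mm long; origin under its middle. To be left alone.

How it is judged:
On the way, in this order (a step that is already met when the one before it is completed fails the run):
1. a finger presses on the thumb piece while the gate is still shut (contact force between the fingers and thumb_piece above 1 N and value of joint gate below 0.05 rad), for 0.1 s.
2. the gate has been swung wide open, at least about square to the front (value of joint gate above 1.4 rad), for 0.2 s.
At the end, for the whole second after the job is handed in: The gate stands wide open (at least 1.35 rad), the tray is out to its stop (at least 92 of 100 mm), the three bottles stand upright in it (within 0.15 rad), and all is at rest (value of joint gate above 1.35 rad and value of joint tray above 0.092 m and velocity of joint tray between -0.02 and 0.02 m/s and velocity of joint gate between -0.1 and 0.1 rad/s and angle between each of flux_bottle_mid, patina_bottle_mid, white_cap_bottle_mid's own z axis and vertical below 0.15 rad); the robot touches nothing.
It fails at once if the latch or the gate is forced: more than 25 N between the fingers and the gate with its lever and bar (contact force between the fingers and gate above 25 N).
It fails at once if a bottle is tipped (more than 0.4 rad) (angle between any of flux_bottle_mid, patina_bottle_mid, white_cap_bottle_mid's own z axis and vertical above 0.4 rad).
It fails at once if one of the other things on the bench is pushed away (more than 30 mm) (distance of any of marker, soldering_iron, solder_spool, flux_brush, glass_cutter from where it was at the start of the episode above 0.03 m).
It also fails if it takes over 48 s, if anything falls off the work surface, if the arm or the gripper's body presses on something with over 40 N, if the wrist force passes 120 N, or if a joint passes its speed limit or range.

ROBOT

A 6-joint arm with a two-finger parallel gripper is mounted at the origin on a cart in front of the work surface, level with it; the furniture and walls round the work are solid. World frame = base frame: x ahead of the robot, y to its left, z up, the work surface at z = 0. Lengths are in m, angles in rad, forces in N, time in s.
With the tool pointing down it reaches from about 0.425 to 0.95 m from the base axis. Payload 14.7 kg.
Tool frame: the origin (TCP) lies at the very end of the fingers, on their centre line; the grasp point (between the pads) lies 19 mm behind it; z points along the fingers, y is the line along which they close (so a half turn about z gives the same grasp; the last joint's range is limited). The gripper opens to 85 mm and grips with 20 to 120 N. Pads are 22 mm wide; open, the fingers measure 114 mm over their backs; the gripper's body (76 mm by 85 mm) begins 54 mm behind the grasp point. The pads swing forward as they close: fully open they stand 13 mm farther back than shut.
Start: joints at [-1.218, 0.48, 1.596, -0, 1.065, -0.047], TCP at [0.253, -0.599, 0.211] pointing down, gripper open.
Joint ranges: [-2.75, 2.75], [-0.82, 2.05], [0.23, 2.67], [-1.56, 4.7], [0.09, 2.69], [-2.92, 2.92]. Speed limits (rad/s): [1.89, 1.89, 2.39, 3.01, 3.01, 3.01].

INTERFACE

Orientations are given as [roll, pitch, yaw] about the fixed x, y, z axes, in that order (R = Rz(yaw) Ry(pitch) Rx(roll)).
In Python, from station import monitor, get_image, camera_params, job gives the robot as it stands. The module is installed in compiled form; this text tells all that it offers.
- The arm moves only by the shell command python3 -m jog 'ROWS' [FORCE]. ROWS is JSON, a list of rows, each a list of 7 numbers: the shift along the tool's x, y, z in m, then the turn, a rotation vector about the tool's x, y, z in degrees, then the finger opening in m, from 0 to 0.0854. In form: [[x, y, z, rx, ry, rz, grip], ...]. A call has 1 to 20 rows; each row shifts and turns the commanded pose from where the row before left it, along the tool's axes as they then stand; what a row does not reach is not made up. A row lasts 1/8 s, in which the tool goes at most 62.5 mm and 10.7 degrees, less where a joint would pass 70% of its speed; a pose out of reach is approached as far as the arm can. A call is refused whole if a number of a shift passes 0.0625 or a number of a turn 10.7, either way. A call with a gripper value outside its range is refused whole. The fingers move at their own pace and stop on an object; FORCE is the grip in N (left out, the last holds). Time passes only in rows, so rows that do not move let the fingers close. It gives the time, the measured TCP pose, the force, the opening and the grip force at its end, in the units of the state.
- monitor.get_state(): the state, without advancing time (a new reading comes with each control period).
- get_image(name): name is "side" or "top" or "wrist"; returns (picture, depth): 480x640x3 uint8, blue, green, red; 480x640 float32, m along the optical axis (not along the pixel's ray), 0 where there is no reading.
- camera_params(name): a dict with "fx", "fy", "cx", "cy" (pixels), "world_from_camera" (4x4, takes a point from camera to world coordinates); the wrist camera has in their place "mount" (4x4, takes a point from camera to tool coordinates, whose origin is the TCP and whose axes are the flange's). Camera axes: x right, y up, looking along -z (the intrinsics and any distortion apply to the point x, -y, -z); pixel columns grow to the right and rows downward; lengths in m; the calibration is good to about 2 mm. A picture is of the moment at which its call begins: read the wrist's pose just before it. camera_params takes no time and is no camera call.
- job.finish_job(): hands the job in; it is judged then, once.
The state is a dict: "clock": time; "joint_pos": joint angles; "qd": joint speeds; "tau": joint torques, N m; "tool_pos": TCP position; "eef_rot": TCP orientation; "wrist_force": force on the tool from outside, world axes, zero at the start; "torque": the same for the moment, N m; "grip_width": finger opening in m; "grip_force": force on a finger pad.
Only numpy, scipy, OpenCV 4.12 (cv2) and the standard library are available. Lean on these libraries where they do the work, as an engineer would, in place of code of your own. Each camera call takes 0.05 s, during which the arm holds its last target. There are 200 camera calls.

## Working session

There is one attempt and no reset: what is moved stays moved. The work goes in short steps, Python scripts to look and compute and a shell command to move; the robot and the scene stay as the last step left them, time stands still between calls to the robot, and variables do not carry over. Pictures are saved under pics/ and viewed, at most 10 in all, crops included, and the job is handed in when it is done.

```bash
mkdir -p pics; cat > h.py <<'E'
import numpy as np, cv2
from station import monitor,get_image,camera_params,job
from scipy.spatial.transform import Rotation as R
def W(name):
    p=camera_params(name)
    if 'world_from_camera' in p: return p,np.array(p['world_from_camera'])
    s=monitor.get_state(); T=np.eye(4);T[:3,:3]=R.from_euler('xyz',s['eef_rot']).as_matrix();T[:3,3]=s['tool_pos']
    return p,T@np.array(p['mount'])
def pts(name,d):
    p,T=W(name); v,u=np.mgrid[:480,:640]
    c=np.stack([(u-p['cx'])/p['fx']*d,-(v-p['cy'])/p['fy']*d,-d],-1)
    return c@T[:3,:3].T+T[:3,3]
def ray(name,u,v,z):
    p,T=W(name); r=T[:3,:3]@np.array([(u-p['cx'])/p['fx'],-(v-p['cy'])/p['fy'],-1]); o=T[:3,3]
    return o+r*(z-o[2])/r[2]
E
python3 - <<'E'
from h import *
s=monitor.get_state();print(s)
for n in('top','side'):
    im,d=get_image(n);cv2.imwrite(f'pics/{n}0.png',im);np.savez(f'{n}0.npz',im=im,d=d);print(n,camera_params(n))
print(camera_params('wrist'))
E
```

```text
{'clock': 0.0, 'joint_pos': array([-1.21761971e+00,  4.80858349e-01,  1.59688938e+00,  1.98458095e-05,
        1.06508066e+00, -4.66350137e-02]), 'qd': array([ 0.00066676, -0.00039651, -0.00031569, -0.0004848 , -0.00183361,
       -0.00138566]), 'tau': array([-1.45339527e-04, -9.50640106e+01, -4.30174434e+01, -7.35746312e-06,
        1.20866101e-02, -3.87388468e-05]), 'tool_pos': array([ 0.25286037, -0.5983192 ,  0.21054942]), 'eef_rot': array([-3.14035906e+00, -7.49388563e-05,  3.99801964e-01]), 'wrist_force': array([ 0.63620266,  0.80585706, -0.40375412]), 'torque': array([-0.00432335, -0.00308571,  0.02033426]), 'grip_force': 0.0, 'grip_width': 0.0853055939670335}
top {'fx': 603.9874407104705, 'fy': 603.9874407104705, 'cx': 303.7391756897462, 'cy': 234.43464243022473, 'world_from_camera': array([[-0.07971845,  0.8228566 , -0.56262953, -0.23340206],
       [-0.99670072, -0.05716221,  0.05762076,  0.11658252],
       [ 0.01525247,  0.56536669,  0.82469865,  1.25157932],
       [ 0.        ,  0.        ,  0.        ,  1.        ]])}
side {'fx': 531.2615768209795, 'fy': 531.2615768209795, 'cx': 319.6406762688451, 'cy': 233.8090394669725, 'world_from_camera': array([[-0.82820952,  0.36898813, -0.42180179, -0.027695  ],
       [-0.56039433, -0.55228345,  0.61720432,  0.9300942 ],
       [-0.00521308,  0.74754983,  0.66418527,  1.05527402],
       [ 0.        ,  0.        ,  0.        ,  1.        ]])}
{'fx': 387.7164339004519, 'fy': 387.7164339004519, 'cx': 320.12030389870137, 'cy': 241.124858688355, 'mount': array([[-1.20210840e-03,  9.56684360e-01,  2.91124700e-01,
         7.40870983e-02],
       [ 9.99999171e-01,  1.28445588e-03, -9.17525855e-05,
        -6.82361856e-04],
       [-4.61715097e-04,  2.91124349e-01, -9.56685110e-01,
        -1.63285584e-01],
       [ 0.00000000e+00,  0.00000000e+00,  0.00000000e+00,
         1.00000000e+00]])}
```

View pics/top0.png

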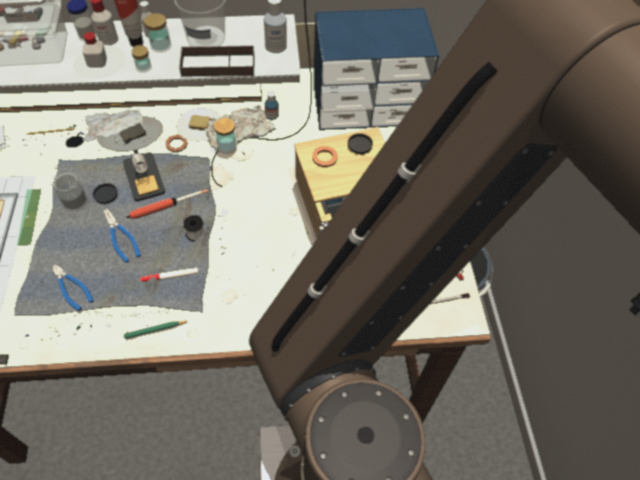

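View pics/side0.png

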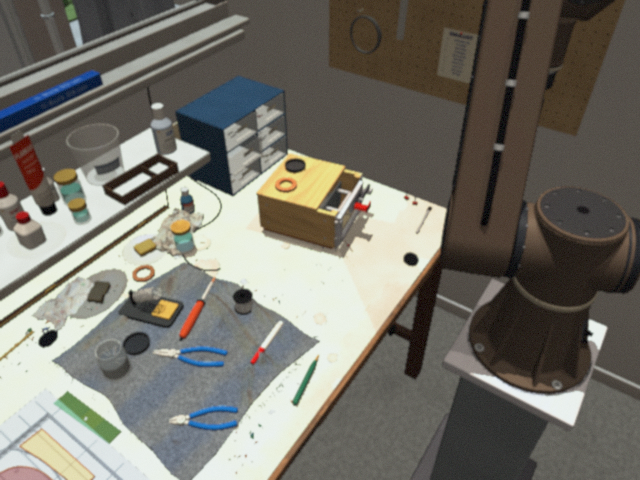

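The top view shows the arm hiding the cupboard's right part (roof around 345,165). The side view shows the roof around (310,180), the red thumb piece near (363,207) and the gate's left edge near (345,215).

```bash
python3 - <<'E'
from h import *
A=[]
for n in('side','top'):
    z=np.load(n+'0.npz');im,d=z['im'],z['d'];P=pts(n,d)
    hsv=cv2.cvtColor(im,cv2.COLOR_BGR2HSV)
    m=(d>0)&(abs(P[...,2]-.148)<.006)&(P[...,0]>.3)&(P[...,0]<1.0)&(P[...,1]<.2)&(P[...,1]>-.5)
    if n=='side': m[:, :255]=0; m[:,375:]=0
    m=cv2.morphologyEx(m.astype(np.uint8),cv2.MORPH_OPEN,np.ones((3,3)))
    k,l,s,c=cv2.connectedComponentsWithStats(m);i=1+np.argmax(s[1:,4]);q=P[l==i]
    print(n,s[i],q.min(0),q.max(0),np.median(q[:,2]))
    r=cv2.minAreaRect(q[:,:2].astype(np.float32)*1000);print(r,cv2.boxPoints(r))
    if n=='side':
        red=(hsv[...,1]>150)&((hsv[...,0]<8)|(hsv[...,0]>172))&(hsv[...,2]>70)
        red[:, :340]=0;red[:,390:]=0;red[:180]=0;red[235:]=0
        v,u=np.nonzero(red);print('red',len(u),u.mean(),v.mean(),P[red].mean(0),np.median(P[red],0)); print(ray('side',u.mean(),v.mean(),.11))
im=np.load('side0.npz')['im'];cv2.imwrite('pics/c1.png',cv2.resize(im[150:270,240:400],None,fx=5,fy=5,interpolation=cv2.INTER_CUBIC))
E
```

```text
side [ 258  157   87   53 2252] [ 0.61417857 -0.20791928  0.1421472 ] [0.82749718 0.0442392  0.1539798 ] 0.15018101524239907
((725.7207641601562, -81.9920654296875), (188.88792419433594, 229.16580200195312), 11.430425643920898) [[ 610.44214    11.601505]
 [ 655.8578   -213.01904 ]
 [ 840.9994   -175.58563 ]
 [ 795.58374    49.034912]]
red 82 360.1951219512195 206.47560975609755 [ 0.53089677 -0.08795049  0.12920098] [ 0.54484356 -0.11299336  0.10577063]
[ 0.54232416 -0.10919956  0.11      ]
top [ 294  128   90   74 3492] [ 0.61189935 -0.18073656  0.14201895] [0.83609013 0.04249184 0.15398617] 0.14753235272686516
((723.7628173828125, -81.72547912597656), (192.56817626953125, 222.13229370117188), 11.229660034179688) [[ 607.6929      8.46368 ]
 [ 650.9514   -209.41577 ]
 [ 839.83276  -171.91464 ]
 [ 796.5742     45.964813]]
```

View pics/c1.png

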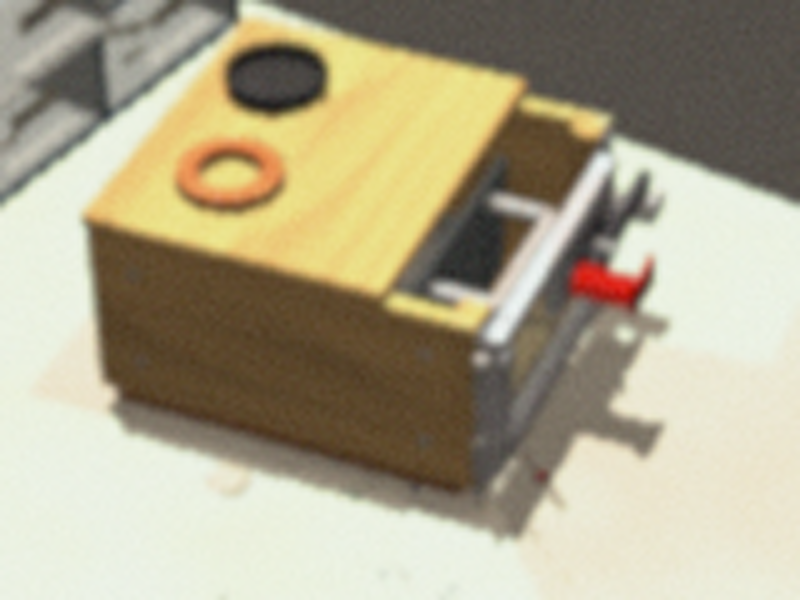

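The crop shows the red thumb piece at (610,285) with its lip at (650,275), the gate's top rail running from (490,335) to (600,165), and the dark catch near (640,190). The cupboard's yaw is about 11.3° and its front middle is at about (0.580, -0.111). I'll move above the thumb piece.

```bash
python3 -m jog '[[0.0456,-0.033,0,0,0,0,0],[0.0456,-0.033,0,0,0,0,0],[0.0456,-0.033,0,0,0,0,0],[0.0456,-0.033,0,0,0,0,0],[0.0456,-0.033,0,0,0,0,0],[0.0456,-0.033,0,0,0,0,0],[0.0456,-0.033,0,0,0,0,0],[0.0456,-0.033,0,0,0,0,0],[0.0456,-0.033,0,0,0,0,0],[0.0456,-0.033,0,0,0,0,0],[0,0,0,0,0,5.8,0],[0,0,0,0,0,5.8,0],[0,0,0,0,0,0,0],[0,0,0,0,0,0,0]]' 20
python3 - <<'E'
from h import *
s=monitor.get_state();print(s['clock'],s['tool_pos'],s['eef_rot'],s['wrist_force'],s['grip_width'])
im,d=get_image('wrist');P=pts('wrist',d);cv2.imwrite('pics/w1.png',im);np.savez('w1.npz',im=im,d=d,P=P)
hsv=cv2.cvtColor(im,cv2.COLOR_BGR2HSV)
red=((hsv[...,1]>150)&((hsv[...,0]<8)|(hsv[...,0]>172))&(hsv[...,2]>70)&(P[...,2]>.08)&(P[...,2]<.13)).astype(np.uint8)
k,l,st,c=cv2.connectedComponentsWithStats(red)
for i in range(1,k):
    if st[i,4]>60:
        q=P[l==i];r=cv2.minAreaRect(q[:,:2].astype(np.float32)*1000);print(st[i],c[i],q.mean(0),r,np.percentile(q[:,2],[5,50,95]))
E
```

```text
clock: 1.85
tool_pos: [0.5445, -0.1174, 0.2111]
eef_rot: [-3.141, 0.0, 0.199]
wrist_force: [0.2, -0.5, -0.3]
grip_width: -0.0003
grip_force: 0.0
1.85 [ 0.54446958 -0.11739595  0.21110152] [-3.14148972e+00  2.21617276e-04  1.99434970e-01] [ 0.23492225 -0.52719353 -0.30108003] -0.00025150065198464936
[ 306  207   36   51 1685] [323.39643917 230.39347181] [ 0.54477027 -0.11915361  0.10490219] ((543.8368530273438, -119.43209075927734), (37.6401481628418, 26.172832489013672), 11.640734672546387) [0.0995567  0.10558823 0.10766378]
[300 263  48   4 187] [323.12834225 264.48128342] [ 0.52355177 -0.12316618  0.11689886] ((523.662109375, -123.44014739990234), (3.280083179473877, 33.426822662353516), 11.318376541137695) [0.11586326 0.11692158 0.11793687]
```

View pics/w1.png

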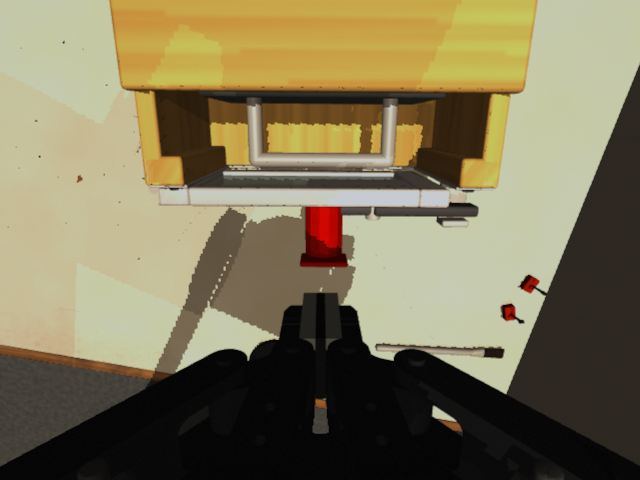

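The wrist view shows the red strap at (323,230), its lip at (323,264), the gate rail at about row 198, the dark bar and catch at about (450,212), and the tray handle bar at (320,158). The strap top reads about z = 0.1075, and the finger is nearly over it.

```bash
python3 -m jog '[[-0.002,0.001,0.03,0,0,0,0],[-0.002,0.001,0.03,0,0,0,0],[0,0,0.025,0,0,0,0],[0,0,0.01,0,0,0,0],[0,0,0,0,0,0,0]]'
for i in 1 2; do :; done
python3 -m jog '[[0,0,0.0015,0,0,0,0],[0,0,0.0015,0,0,0,0]]'
```

```text
clock: 2.52
tool_pos: [0.5409, -0.1201, 0.116]
eef_rot: [-3.141, 0.001, 0.198]
wrist_force: [0.6, -0.9, 0.2]
grip_width: -0.0
grip_force: 0.0
clock: 2.78
tool_pos: [0.5416, -0.1202, 0.114]
eef_rot: [3.141, -0.001, 0.197]
wrist_force: [-0.6, 0.6, 1.4]
grip_width: -0.0002
grip_force: 0.0
```

```bash
python3 -m jog '[[0,0,0.0015,0,0,0,0],[0,0,0.0015,0,0,0,0]]'
```

```text
clock: 3.02
tool_pos: [0.5412, -0.12, 0.1103]
eef_rot: [3.141, -0.0, 0.197]
wrist_force: [-0.7, -0.3, -0.1]
grip_width: 0.0002
grip_force: 0.0
```

```bash
python3 -m jog '[[0,0,0.0015,0,0,0,0],[0,0,0.0015,0,0,0,0]]'
```

```text
clock: 3.28
tool_pos: [0.5411, -0.12, 0.1071]
eef_rot: [-3.142, 0.0, 0.197]
wrist_force: [0.2, 0.1, -0.4]
grip_width: 0.0002
grip_force: 0.0
```

```bash
python3 -m jog '[[0,0,0.001,0,0,0,0],[0,0,0.001,0,0,0,0]]'; python3 -m jog '[[0,0,0.001,0,0,0,0],[0,0,0.001,0,0,0,0]]';
```

```text
clock: 3.52
tool_pos: [0.5411, -0.12, 0.1051]
eef_rot: [-3.142, 0.0, 0.197]
wrist_force: [-0.3, -0.1, 0.8]
grip_width: -0.0005
grip_force: 0.0
clock: 3.78
tool_pos: [0.5411, -0.12, 0.1032]
eef_rot: [3.142, -0.0, 0.197]
wrist_force: [0.5, 0.1, 0.5]
grip_width: -0.0003
grip_force: 0.0
```

```bash
python3 -m jog '[[0,0,0.001,0,0,0,0],[0,0,0.001,0,0,0,0]]'
```

```text
clock: 4.03
tool_pos: [0.5411, -0.12, 0.1011]
eef_rot: [-3.142, 0.0, 0.197]
wrist_force: [0.7, 0.3, -0.4]
grip_width: 0.0003
grip_force: 0.0
```

```bash
python3 -m jog '[[0,0,0.001,0,0,0,0]]'; python3 - <<'E'
from h import *
f=[]
for i in range(6):
    im,d=get_image('wrist');f.append(monitor.get_state()['wrist_force'])
print(np.mean(f,0),np.std(f,0))
P=pts('wrist',d);hsv=cv2.cvtColor(im,cv2.COLOR_BGR2HSV)
red=((hsv[...,1]>150)&((hsv[...,0]<8)|(hsv[...,0]>172))&(hsv[...,2]>70)&(P[...,2]>.06)&(P[...,2]<.13)).astype(np.uint8)
k,l,st,c=cv2.connectedComponentsWithStats(red)
for i in range(1,k):
    if st[i,4]>60: q=P[l==i];print(st[i],q.mean(0),np.percentile(q[:,2],[5,50,95]))
cv2.imwrite('pics/w2.png',cv2.resize(im[230:470,160:480],None,fx=2,fy=2))
E
```

```text
clock: 4.15
tool_pos: [0.5411, -0.12, 0.1001]
eef_rot: [-3.142, 0.0, 0.197]
wrist_force: [-0.2, 0.7, -0.7]
grip_width: -0.0003
grip_force: 0.0
[-0.14239906 -0.2728901   0.15628499] [0.46776047 0.38548025 0.35155292]
[ 292  258   60   47 2273] [ 0.54964352 -0.11797211  0.10456184] [0.09891306 0.10506952 0.10754159]
```

View pics/w2.png

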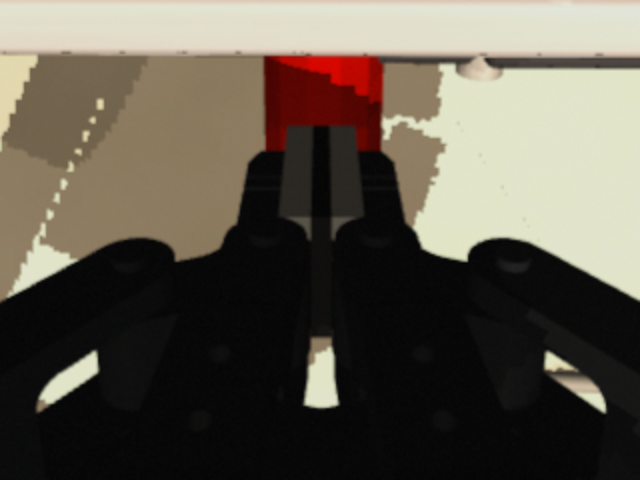

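The crop shows the finger pads ending at about (320,128), right over the strap, which spans columns 265–382. The strap still reads at its original height, so there's no contact yet. I'll check the real fingertip height from the depth.

```bash
python3 - <<'E'
from h import *
im,d=get_image('wrist');p=camera_params('wrist');M=np.array(p['mount'])
for u in (310,330):
  for v in (285,290,293,295,298,303,310,320,330,336,340):
    D=d[v,u];c=np.array([(u-p['cx'])/p['fx']*D,-(v-p['cy'])/p['fy']*D,-D]);print(u,v,(M[:3,:3]@c+M[:3,3]).round(4),im[v,u])
print(monitor.get_state()['wrist_force'])
E
```

```text
310 285 [ 0.0057 -0.0051 -0.0054] [ 3  6 93]
310 290 [ 0.0038 -0.0051 -0.0064] [ 2  5 92]
310 293 [ 0.0105 -0.0046 -0.0243] [28 33 48]
310 295 [ 0.0108 -0.0046 -0.0269] [36 40 43]
310 298 [ 0.0106 -0.0045 -0.0291] [35 40 42]
310 303 [ 0.0107 -0.0044 -0.0335] [35 39 42]
310 310 [ 0.0107 -0.0043 -0.0392] [34 39 42]
310 320 [ 0.0107 -0.0041 -0.0464] [36 40 42]
310 330 [ 0.0114 -0.0039 -0.0542] [35 39 42]
310 336 [ 0.0103 -0.0039 -0.0559] [34 39 42]
310 340 [ 0.0106 -0.0038 -0.0589] [72 84 89]
330 285 [ 0.0062  0.0036 -0.0066] [ 3  5 89]
330 290 [ 0.0037  0.0037 -0.0062] [ 0  6 89]
330 293 [ 0.011   0.0031 -0.0255] [29 34 48]
330 295 [ 0.0108  0.0031 -0.0268] [35 40 43]
330 298 [ 0.0107  0.0031 -0.0293] [36 40 42]
330 303 [ 0.0105  0.003  -0.0332] [35 40 43]
330 310 [ 0.011   0.0028 -0.0398] [35 40 42]
330 320 [ 0.0104  0.0026 -0.0458] [34 40 43]
330 330 [ 0.0108  0.0025 -0.0532] [35 40 42]
330 336 [ 0.0114  0.0023 -0.0578] [34 40 43]
330 340 [ 0.0109  0.0023 -0.0593] [72 83 88]
[-0.05888359 -0.03428961  0.43304408]
```

The visible finger face ends about 24 mm behind the nominal TCP, so the tip is still above the strap. I'll keep going down gently.

```bash
python3 -m jog '[[0,0,0.0015,0,0,0,0],[0,0,0.0015,0,0,0,0]]'|grep -E "pos|force:"; python3 -m jog '[[0,0,0,0,0,0,0]]'|grep -E "force:"
```

```text
tool_pos: [0.5411, -0.12, 0.0971]
wrist_force: [-0.0, 0.9, 0.2]
grip_force: 0.0
wrist_force: [-0.5, -0.7, -0.0]
grip_force: 0.0
```

```bash
python3 -m jog '[[0,0,0.0015,0,0,0,0],[0,0,0.0015,0,0,0,0]]'|grep -E "pos|force:"; python3 -m jog '[[0,0,0,0,0,0,0]]'|grep -E "force:"
```

```text
tool_pos: [0.5411, -0.12, 0.0941]
wrist_force: [1.0, -0.6, 1.1]
grip_force: 0.0
wrist_force: [0.4, 0.4, -0.2]
grip_force: 0.0
```

```bash
python3 -m jog '[[0,0,0.0015,0,0,0,0],[0,0,0.0015,0,0,0,0]]'|grep -E "pos|force:"; python3 -m jog '[[0,0,0,0,0,0,0]]'|grep -E "force:"
```

```text
tool_pos: [0.5411, -0.12, 0.0911]
wrist_force: [-0.0, -0.1, -0.2]
grip_force: 0.0
wrist_force: [0.1, -0.7, 0.3]
grip_force: 0.0
```

```bash
python3 - <<'E'
from h import *
im,d=get_image('wrist');p=camera_params('wrist');M=np.array(p['mount']);P=pts('wrist',d)
hsv=cv2.cvtColor(im,cv2.COLOR_BGR2HSV)
red=((hsv[...,1]>150)&((hsv[...,0]<8)|(hsv[...,0]>172))&(hsv[...,2]>70)&(P[...,2]>.06)&(P[...,2]<.13)).astype(np.uint8)
k,l,st,c=cv2.connectedComponentsWithStats(red)
for i in range(1,k):
    if st[i,4]>60: q=P[l==i];print(st[i],q.mean(0),np.percentile(q[:,2],[5,50,95]))
for u in (312,320,328):
  for v in range(276,300,3):
    D=d[v,u];c=np.array([(u-p['cx'])/p['fx']*D,-(v-p['cy'])/p['fy']*D,-D]);print(u,v,(M[:3,:3]@c+M[:3,3]).round(4),im[v,u])
im,d=get_image('side');cv2.imwrite('pics/s2.png',cv2.resize(im[130:250,290:450],None,fx=5,fy=5,interpolation=cv2.INTER_CUBIC))
E
```

```text
[ 291  267   63   39 1812] [ 0.55116936 -0.11732924  0.10440227] [0.09878962 0.10506594 0.10746383]
312 276 [ 0.014  -0.004  -0.0154] [ 3  5 92]
312 279 [ 0.0123 -0.004  -0.0144] [ 1  4 90]
312 282 [ 0.0114 -0.004  -0.0154] [ 1  5 91]
312 285 [ 0.0103 -0.004  -0.0159] [ 2  5 91]
312 288 [ 0.0088 -0.004  -0.0157] [ 3  5 91]
312 291 [ 0.0075 -0.004  -0.0157] [ 2  7 91]
312 294 [ 0.0112 -0.0038 -0.0269] [34 40 42]
312 297 [ 0.0108 -0.0038 -0.0286] [35 40 42]
320 276 [ 0.0142 -0.0007 -0.0157] [ 1  6 95]
320 279 [ 0.0128 -0.0007 -0.0156] [ 1  5 93]
320 282 [ 0.0115 -0.0007 -0.0158] [ 2  6 94]
320 285 [ 0.0106 -0.0007 -0.0167] [ 2  5 95]
320 288 [ 0.0089 -0.0007 -0.0159] [ 3  7 97]
320 291 [ 0.0074 -0.0007 -0.0155] [ 1  4 96]
320 294 [ 0.0107 -0.0007 -0.0257] [6 7 7]
320 297 [ 0.0108 -0.0007 -0.0286] [4 5 5]
328 276 [ 0.014   0.0026 -0.0154] [ 2  5 95]
328 279 [ 0.0127  0.0026 -0.0155] [ 1  5 96]
328 282 [ 0.0115  0.0026 -0.0158] [ 1  5 95]
328 285 [ 0.0104  0.0026 -0.0163] [ 2  5 94]
328 288 [ 0.0092  0.0026 -0.0166] [ 2  6 94]
328 291 [ 0.0076  0.0026 -0.016 ] [ 1  5 95]
328 294 [ 0.0106  0.0024 -0.0255] [35 39 41]
328 297 [ 0.0111  0.0023 -0.0293] [35 40 42]
```

View pics/s2.png

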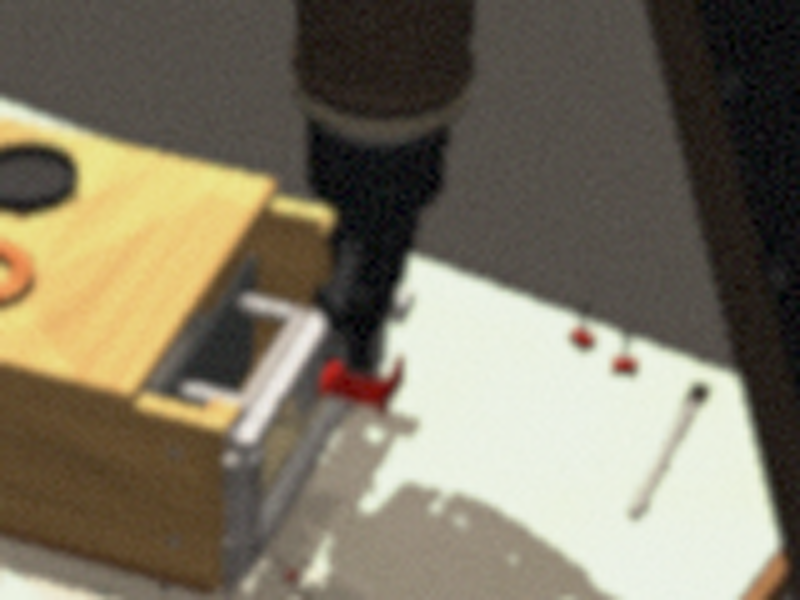

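The side crop shows the finger just above the strap, at about (365,360), between gate and lip. From depth, about 9 mm remain. I'll carry on down.

```bash
python3 -m jog '[[0,0,0.002,0,0,0,0],[0,0,0.0015,0,0,0,0],[0,0,0,0,0,0,0]]'|grep -E "pos|force:"
```

```text
tool_pos: [0.541, -0.12, 0.0875]
wrist_force: [-0.0, -0.4, 0.8]
grip_force: 0.0
```

```bash
python3 -m jog '[[0,0,0.0015,0,0,0,0],[0,0,0.0015,0,0,0,0],[0,0,0,0,0,0,0]]'|grep -E "pos|wrist_force:"
```

```text
tool_pos: [0.5411, -0.1199, 0.0846]
wrist_force: [0.5, 1.1, 1.9]
```

```bash
python3 -m jog '[[0,0,0.001,0,0,0,0],[0,0,0.001,0,0,0,0],[0,0,0,0,0,0,0]]'|grep -E "pos|wrist_force:"; 
```

```text
tool_pos: [0.541, -0.12, 0.0826]
wrist_force: [-0.3, 0.6, 2.2]
```

```bash
python3 -m jog '[[0,0,0.001,0,0,0,0],[0,0,0.001,0,0,0,0],[0,0,0,0,0,0,0]]'|grep -E "pos|wrist_force:"; 
```

```text
tool_pos: [0.5411, -0.12, 0.0806]
wrist_force: [-1.0, 1.4, 1.6]
```

Contact came between 0.0875 and 0.085, at an even force of about 2 N. I'll press on to the stop in half-millimetre steps.

```bash
python3 -m jog '[[0,0,0.0005,0,0,0,0],[0,0,0,0,0,0,0]]'|grep -E "pos|wrist_force:"; 
```

```text
tool_pos: [0.541, -0.12, 0.0802]
wrist_force: [-0.5, 0.4, 2.0]
```

```bash
python3 -m jog '[[0,0,0.0005,0,0,0,0],[0,0,0,0,0,0,0]]'|grep -E "pos|wrist_force:"; 
```

```text
tool_pos: [0.5411, -0.12, 0.0797]
wrist_force: [-0.4, 1.5, 1.9]
```

```bash
python3 -m jog '[[0,0,0.0005,0,0,0,0],[0,0,0,0,0,0,0]]'|grep -E "pos|wrist_force:"; 
```

```text
tool_pos: [0.5411, -0.12, 0.0794]
wrist_force: [-2.3, 1.3, 8.2]
```

The stop is felt: 8 N at 0.0794. Next I draw out to the lip, watching the force.

```bash
python3 -m jog '[[-0.0015,0,0,0,0,0,0],[-0.0015,0,0,0,0,0,0],[0,0,0,0,0,0,0]]'|grep -E "pos|wrist_force:"; 
```

```text
tool_pos: [0.5387, -0.1206, 0.0795]
wrist_force: [1.2, 3.5, 5.1]
```

```bash
python3 -m jog '[[-0.001,0,0,0,0,0,0],[-0.001,0,0,0,0,0,0],[0,0,0,0,0,0,0]]'|grep -E "pos|wrist_force:"; 
```

```text
tool_pos: [0.5368, -0.1209, 0.0795]
wrist_force: [0.6, 3.7, 5.8]
```

```bash
python3 -m jog '[[-0.001,0,0,0,0,0,0],[-0.001,0,0,0,0,0,0],[0,0,0,0,0,0,0]]'|grep -E "pos|wrist_force:"; 
```

```text
tool_pos: [0.5349, -0.1213, 0.0795]
wrist_force: [1.7, 3.6, 5.3]
```

```bash
python3 -m jog '[[-0.001,-0.0003,0,0,0,0.5,0],[-0.001,-0.0003,0,0,0,0.5,0],[0,0,0,0,0,0,0]]'|grep -E "pos|wrist_force:"; 
```

```text
tool_pos: [0.5327, -0.1211, 0.0795]
wrist_force: [1.1, 4.2, 6.1]
```

```bash
python3 -m jog '[[-0.001,-0.0003,0,0,0,0.5,0],[-0.001,-0.0003,0,0,0,0.5,0],[0,0,0,0,0,0,0]]'|grep -E "pos|wrist_force:"; 
```

```text
tool_pos: [0.5307, -0.1209, 0.0795]
wrist_force: [0.8, 2.7, 5.6]
```

```bash
python3 -m jog '[[-0.001,-0.0003,0,0,0,0.5,0],[-0.001,-0.0003,0,0,0,0.5,0],[0,0,0,0,0,0,0]]'|grep -E "pos|wrist_force:"; cat > g.py <<'E'
from h import *
im,d=get_image('wrist');P=pts('wrist',d);s=monitor.get_state()
hsv=cv2.cvtColor(im,cv2.COLOR_BGR2HSV)
o=np.array([.580,-.111,0]);a=np.radians(11.3);L=lambda q:np.stack([(q-o)[...,0]*np.cos(a)+(q-o)[...,1]*np.sin(a),-(q-o)[...,0]*np.sin(a)+(q-o)[...,1]*np.cos(a),q[...,2]],-1)
Q=L(P)
# gate top rail: bright, z .12-.142, low saturation, in front
m=(d>0)&(hsv[...,1]<40)&(hsv[...,2]>120)&(abs(Q[...,2]-.133)<.008)&(Q[...,0]<.02)
q=Q[m].astype(np.float32)
if len(q)>50:
    r=cv2.fitLine(q[:,:2],cv2.DIST_HUBER,0,.01,.01).ravel();print('rail',len(q),'theta',(np.degrees(np.arctan2(r[0],r[1]))+90)%180-90, 'rad',np.arctan(r[0]/r[1]),'ends',q[q[:,1].argmin()],q[q[:,1].argmax()])
print('tool local',L(s['tool_pos']),s['eef_rot'],s['clock'])
E
python3 g.py
```

```text
tool_pos: [0.5286, -0.1206, 0.0795]
wrist_force: [0.9, 4.5, 5.9]
rail 15541 theta 5.1889725 rad 0.09056469 ends [-0.00092068 -0.09334341  0.13165663] [-0.01093805  0.09743754  0.12995157]
tool local [-0.05223913  0.0006092   0.07951779] [ 3.14129094e+00 -1.22642763e-03  1.44835722e-01] 10.275
```

The gate is now about 0.09 rad open and the lever is still at its stop. I'll continue along the arc.

```bash
python3 -m jog '[[-0.003,-0.0013,0,0,0,1.8,0],[-0.003,-0.0013,0,0,0,1.8,0],[-0.003,-0.0013,0,0,0,1.8,0]]'|grep -E "pos|wrist_force:"; 
```

```text
tool_pos: [0.5191, -0.1178, 0.0795]
wrist_force: [2.2, 3.4, 5.2]
```

```bash
python3 -m jog '[[-0.003,-0.0013,0,0,0,1.8,0],[-0.003,-0.0013,0,0,0,1.8,0],[-0.003,-0.0013,0,0,0,1.8,0]]'|grep -E "pos|wrist_force:"; python3 g.py 
```

```text
tool_pos: [0.5101, -0.1141, 0.0795]
wrist_force: [1.9, 1.6, 5.4]
rail 15197 theta 14.98542 rad 0.2615449 ends [-0.00140886 -0.09193988  0.13098958] [-0.01281333  0.09922517  0.12981978]
tool local [-0.06962987  0.01093514  0.07945695] [ 3.14150052e+00 -8.43245081e-04 -4.69779596e-02] 11.075
```

```bash
python3 -m jog '[[-0.0078,-0.003,0,0,0,4,0],[-0.0078,-0.003,0,0,0,4,0],[-0.0078,-0.003,0,0,0,4,0],[-0.0078,-0.003,0,0,0,4,0]]'|grep -E "pos|wrist_force:"; 
```

```text
tool_pos: [0.4812, -0.0978, 0.0795]
wrist_force: [4.3, 1.8, 3.8]
```

```bash
python3 -m jog '[[-0.0078,-0.003,0,0,0,4,0],[-0.0078,-0.003,0,0,0,4,0],[-0.0078,-0.003,0,0,0,4,0],[-0.0078,-0.003,0,0,0,4,0]]'|grep -E "pos|wrist_force:"; python3 g.py; python3 -c "
from h import *;print(monitor.get_state()['joint_pos'])"
```

```text
tool_pos: [0.459, -0.074, 0.0797]
wrist_force: [9.2, 3.1, 2.9]
rail 15269 theta 45.36763 rad 0.79181457 ends [-0.13621749 -0.0218916   0.1298041 ] [-0.01804064  0.10699587  0.1291752 ]
tool local [-0.11255613  0.06093264  0.07955257] [-3.14061845e+00 -1.84849079e-03 -6.09020810e-01] 12.125
[-2.24405789e-01  4.24352178e-01  2.13869967e+00  3.84305935e-04
  5.76461872e-01  1.95508846e+00]
```

```bash
python3 -m jog '[[-0.0076,-0.0042,0,0,0,4,0],[-0.0076,-0.004,0,0,0,4,0],[-0.0076,-0.0035,0,0,0,4,0]]'|grep -E "pos|wrist_force:"; 
```

```text
tool_pos: [0.4461, -0.0506, 0.0793]
wrist_force: [-2.0, -2.8, 5.9]
```

```bash
python3 -m jog '[[-0.0077,-0.0035,0,0,0,4,0],[-0.0077,-0.0035,0,0,0,4,0]]'|grep -E "pos|wrist_force:"; python3 g.py; python3 -c "
from h import *;print(monitor.get_state()['joint_pos'])"
```

```text
tool_pos: [0.441, -0.0344, 0.0792]
wrist_force: [-2.3, -3.0, 6.6]
rail 14201 theta 65.5916 rad 1.1447895 ends [-0.17212982  0.03495231  0.13012062] [-0.01844493  0.11315461  0.130396  ]
tool local [-0.12164161  0.10320791  0.07918427] [ 3.14057566e+00  7.57961100e-04 -9.57865981e-01] 12.8
[-1.44702988e-01  4.04459860e-01  2.18300901e+00 -2.81162462e-04
  5.55383479e-01  2.38419793e+00]
```

```bash
python3 -m jog '[[-0.0078,-0.0031,0,0,0,4,0],[-0.0078,-0.0031,0,0,0,4,0]]'|grep -E "pos|wrist_force:"; 
```

```text
tool_pos: [0.438, -0.018, 0.0793]
wrist_force: [-0.2, -2.4, 3.9]
```

```bash
python3 -m jog '[[-0.0078,-0.0031,0,0,0,4,0],[-0.0078,-0.0031,0,0,0,4,0],[-0.0078,-0.0031,0,0,0,4,0],[0,0,0,0,0,0,0]]'|grep -E "pos|wrist_force:"; python3 g.py; python3 -c "
from h import *;print(monitor.get_state()['joint_pos'])"
```

```text
tool_pos: [0.4376, 0.0074, 0.0793]
wrist_force: [0.9, 1.4, 3.7]
rail 9997 theta 84.83844 rad 1.4807104 ends [-0.18610375  0.09653801  0.130957  ] [-0.01895765  0.11927348  0.12958531]
tool local [-0.11651172  0.14380673  0.07927139] [-3.14121350e+00 -1.65466345e-04 -1.29842896e+00] 13.6
[-5.28325352e-02  3.99481067e-01  2.19323326e+00 -6.83848507e-05
  5.48466183e-01  2.81645106e+00]
```

The gate is about 1.48 rad open. I'll back off the lip, lift clear, and work out the handle position from the earlier wrist view.

```bash
python3 -m jog '[[0.002,0,0,0,0,0,0],[0.001,0,-0.006,0,0,0,0],[0,0,-0.02,0,0,0,0],[0,0,-0.03,0,0,0,0],[0,0,-0.04,0,0,0,0],[0,0,-0.03,0,0,0,0],[0,0,0,0,0,0,0]]'|grep -E "clock|pos|wrist_force:"; python3 - <<'E'
from h import *
z=np.load('w1.npz');P=z['P'];im=z['im']
o=np.array([.580,-.111,0]);a=np.radians(11.3)
print('handle px',P[158,320],P[158,280],P[158,360])
q=P-o;X=q[...,0]*np.cos(a)+q[...,1]*np.sin(a);Y=-q[...,0]*np.sin(a)+q[...,1]*np.cos(a)
m=(abs(P[...,2]-.105)<.006)&(X>.003)&(X<.03)&(abs(Y)<.06)
print(m.sum(),np.median(X[m]),Y[m].min(),Y[m].max(),np.percentile(P[m][:,2],[5,50,95]))
m=(abs(P[...,2]-.1)<.03)&(X>.03)&(X<.056)&(abs(Y)<.02);print('behind',X[m].max() if m.any() else None,np.percentile(P[m][:,2],[5,50,95]))
print('roof edge',P[88,320],X[88,320],X[95,320],P[95,320],X[100,320],P[100,320])
E
python3 g.py
```

```text
clock: 14.48
tool_pos: [0.4395, 0.0039, 0.2074]
wrist_force: [-0.1, -0.3, -1.2]
handle px [ 0.594756   -0.10665336  0.10703912] [ 0.58945159 -0.08012429  0.10714748] [ 0.60012944 -0.13308848  0.1079513 ]
2631 0.015313238000016896 -0.04979438920845627 0.05001963170609359 [0.10415916 0.10691929 0.10844923]
behind 0.05596962655106125 [0.07279156 0.11429629 0.11643003]
roof edge [ 0.63481824 -0.09861954  0.14831351] 0.05618147003099126 0.05469244093566435 [ 0.63335986 -0.09892026  0.11632482] 0.05345041861392669 [ 0.63214366 -0.09917237  0.08477933]
rail 4289 theta 83.472046 rad 1.456862 ends [-0.0016942   0.08505138  0.13159934] [-0.00653488  0.12006843  0.12946777]
tool local [-0.1161111   0.14046379  0.20605949] [-3.13975961e+00 -7.15762194e-04 -1.30008540e+00] 14.525
```

```bash
python3 -m jog '[[0,0,0,0,0,-9.5,0],[0,0,0,0,0,-9.5,0],[0,0,0,0,0,-9.5,0],[0,0,0,0,0,-9.5,0],[0,0,0,0,0,-9.5,0],[0,0,0,0,0,-9.5,0],[0,0,0,0,0,-9.5,0],[0,0,0,0,0,-9.5,0],[0,0,0,0,0,-9.8,0],[0.04,0.035,0,0,0,0,0],[0.04,0.035,0,0,0,0,0],[0.04,0.035,0,0,0,0,0],[0.04,0.035,0,0,0,0,0],[0,0,0,0,7.5,0,0],[0,0,0,0,7.5,0,0],[0,0,0,0,0,0,0],[0,0,0,0,0,0,0]]'|grep -E "clock|pos|rot|wrist_force:"; python3 - <<'E'
from h import *
s=monitor.get_state();im,d=get_image('wrist');cv2.imwrite('pics/w3.png',im)
a=.197;Rc=R.from_euler('z',a).as_matrix();T=R.from_euler('xyz',s['eef_rot']).as_matrix()
o=np.array([.580,-.111,0]);g=o+Rc@np.array([.045,0,0]);g[2]=.076
print('rot in cupboard',Rc.T@T,'tool delta to goal',T.T@(g-s['tool_pos']))
E
```

```text
clock: 16.65
tool_pos: [0.6226, -0.1019, 0.2049]
eef_rot: [-3.141, -0.26, 0.197]
wrist_force: [0.6, -0.1, 0.3]
rot in cupboard [[ 9.66408161e-01  1.26495347e-04  2.57012161e-01]
 [ 6.67840953e-05 -9.99999969e-01  2.41057264e-04]
 [ 2.57012183e-01 -2.15795382e-04 -9.66408139e-01]] tool delta to goal [-0.03171537  0.00066421  0.1249466 ]
```

View pics/w3.png

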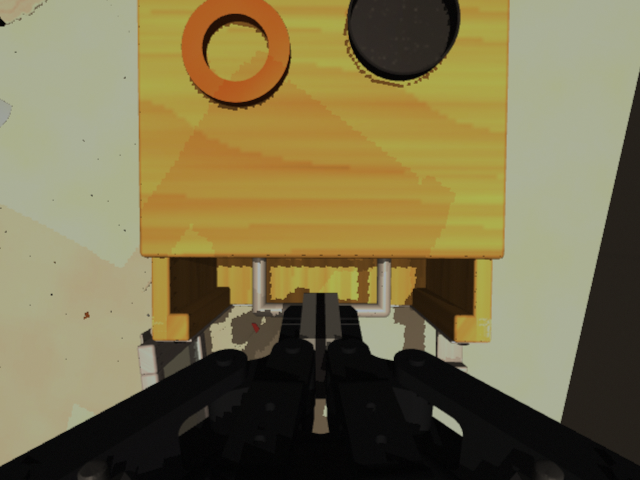

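The wrist view shows the fingers centred on the handle: bar near row 312, side arms at columns 260 and 384. The gate is folded away at the left. I'll lower the finger into the gap behind the bar.

```bash
python3 -m jog '[[-0.006,0,0.025,0,0,0,0],[-0.006,0,0.025,0,0,0,0],[-0.006,0,0.025,0,0,0,0],[-0.004,0,0.014,0,0,0,0],[0,0,0,0,0,0,0]]'|grep -E "clock|pos|wrist_force:"; python3 -m jog '[[-0.0022,0,0.008,0,0,0,0],[0,0,0,0,0,0,0]]'|grep -E "pos|wrist_force:"
```

```text
clock: 17.32
tool_pos: [0.6242, -0.1009, 0.1126]
wrist_force: [0.2, 1.1, -0.0]
tool_pos: [0.6244, -0.1013, 0.1053]
wrist_force: [-0.5, -1.0, 0.4]
```

```bash
python3 -m jog '[[-0.0013,0,0.005,0,0,0,0],[-0.0013,0,0.005,0,0,0,0],[0,0,0,0,0,0,0]]'|grep -E "pos|wrist_force:"
```

```text
tool_pos: [0.624, -0.1012, 0.0944]
wrist_force: [-0.3, -0.4, -0.3]
```

```bash
python3 -m jog '[[-0.0013,0,0.005,0,0,0,0],[-0.0013,0,0.005,0,0,0,0],[-0.001,0,0.004,0,0,0,0],[0,0,0,0,0,0,0]]'|grep -E "pos|wrist_force:"; python3 - <<'E'
from h import *
s=monitor.get_state()
a=.197;Rc=R.from_euler('z',a).as_matrix();T=R.from_euler('xyz',s['eef_rot']).as_matrix()
o=np.array([.580,-.111,0]);g=o+Rc@np.array([.045,0,0]);g[2]=.076
print('tool delta to goal',T.T@(g-s['tool_pos']))
E
```

```text
tool_pos: [0.6242, -0.1011, 0.08]
wrist_force: [0.3, 1.2, -0.1]
tool delta to goal [-0.00132866  0.00100928  0.00377338]
```

```bash
python3 -m jog '[[-0.0015,0,0.006,0,0,0,0],[0,0,0,0,0,0,0],[-0.0019,0,-0.0005,0,0,0,0],[-0.0019,0,-0.0005,0,0,0,0],[-0.0029,0,-0.0008,0,0,0,0],[-0.0029,0,-0.0008,0,0,0,0],[-0.0029,0,-0.0008,0,0,0,0]]'|grep -E "clock|pos|wrist_force:"
```

```text
clock: 19.32
tool_pos: [0.6118, -0.1038, 0.0744]
wrist_force: [1.5, 0.8, -0.1]
```

```bash
python3 -m jog '[[-0.0039,0,-0.001,0,0,0,0],[-0.0048,0,-0.0013,0,0,0,0],[-0.0048,0,-0.0013,0,0,0,0],[-0.0048,0,-0.0013,0,0,0,0]]'|grep -E "clock|pos|wrist_force:"; python3 - <<'E'
from h import *
im,d=get_image('wrist');cv2.imwrite('pics/w4.png',im)
E
```

```text
clock: 19.82
tool_pos: [0.593, -0.1075, 0.0744]
wrist_force: [0.5, 1.7, 1.2]
```

View pics/w4.png

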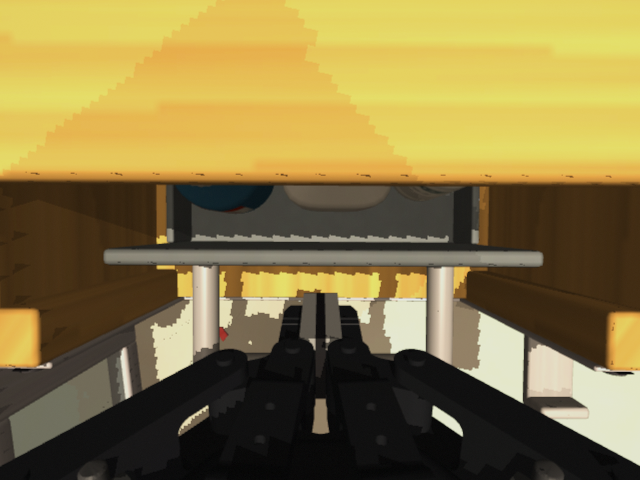

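The wrist view shows the tray coming out: front panel at about row 256, bottles appearing at row 195, and the handle arms at columns 205 and 440. I'll keep pulling.

```bash
python3 -m jog '[[-0.0048,0,-0.0013,0,0,0,0],[-0.0048,0,-0.0013,0,0,0,0],[-0.0048,0,-0.0013,0,0,0,0],[-0.0048,0,-0.0013,0,0,0,0],[-0.0048,0,-0.0013,0,0,0,0],[-0.0048,0,-0.0013,0,0,0,0],[-0.0048,0,-0.0013,0,0,0,0],[-0.0048,0,-0.0013,0,0,0,0],[-0.0048,0,-0.0013,0,0,0,0],[-0.0048,0,-0.0013,0,0,0,0],[-0.0048,0,-0.0013,0,0,0,0]]'|grep -E "clock|pos|wrist_force:"; python3 -m jog '[[-0.0029,0,-0.0008,0,0,0,0],[-0.0019,0,-0.0005,0,0,0,0],[-0.0019,0,-0.0005,0,0,0,0]]'|grep -E "clock|pos|wrist_force:"
```

```text
clock: 21.25
tool_pos: [0.5393, -0.1183, 0.0745]
wrist_force: [1.4, 1.6, -0.6]
clock: 21.62
tool_pos: [0.5328, -0.1196, 0.0745]
wrist_force: [1.2, 1.3, 0.0]
```

```bash
python3 -m jog '[[-0.0019,0,-0.0005,0,0,0,0],[-0.0019,0,-0.0005,0,0,0,0]]'|grep -E "clock|pos|wrist_force:"
```

```text
clock: 21.88
tool_pos: [0.5289, -0.1203, 0.0744]
wrist_force: [1.0, 1.0, 0.8]
```

```bash
python3 -m jog '[[-0.0019,0,-0.0005,0,0,0,0],[-0.001,0,-0.0003,0,0,0,0]]'|grep -E "clock|pos|wrist_force:"
```

```text
clock: 22.12
tool_pos: [0.526, -0.1209, 0.0745]
wrist_force: [2.3, 1.1, 0.3]
```

```bash
python3 -m jog '[[-0.001,0,-0.0003,0,0,0,0],[-0.001,0,-0.0003,0,0,0,0],[0,0,0,0,0,0,0]]'|grep -E "clock|pos|wrist_force:"
```

```text
clock: 22.5
tool_pos: [0.5239, -0.1214, 0.0745]
wrist_force: [0.3, -0.0, 0.4]
```

```bash
python3 -m jog '[[-0.001,0,-0.0003,0,0,0,0],[-0.001,0,-0.0003,0,0,0,0],[0,0,0,0,0,0,0]]'|grep -E "clock|pos|wrist_force:"
```

```text
clock: 22.88
tool_pos: [0.5219, -0.1218, 0.0746]
wrist_force: [-0.3, 0.4, -0.3]
```

```bash
python3 -m jog '[[-0.001,0,-0.0003,0,0,0,0],[0,0,0,0,0,0,0]]'|grep -E "clock|pos|wrist_force:"
```

```text
clock: 23.12
tool_pos: [0.5216, -0.1221, 0.0749]
wrist_force: [6.1, 3.7, -1.5]
```

The stop is felt at 6 N. I'll back off the bar by 3 mm and lift away.

```bash
python3 -m jog '[[0.0019,0,0.0005,0,0,0,0],[0.0019,0,0.0005,0,0,0,0],[0.0013,0,-0.005,0,0,0,0],[0.0026,0,-0.01,0,0,0,0],[0.005,0,-0.02,0,0,0,0],[0.0075,0,-0.029,0,0,0,0],[0.0075,0,-0.029,0,0,0,0],[0.0075,0,-0.029,0,0,0,0],[0,0,0,0,0,0,0],[0,0,0,0,0,0,0]]'|grep -E "clock|pos|wrist_force:"; python3 - <<'E'
from h import *
im,d=get_image('wrist');P=pts('wrist',d);im2,d2=get_image('side')
cv2.imwrite('pics/w5.png',np.hstack([cv2.resize(im,(400,300)),cv2.resize(im2[120:270,250:450],(400,300))]))
a=np.radians(11.3);q=P-np.array([.58,-.111,0]);X=q[...,0]*np.cos(a)+q[...,1]*np.sin(a);Y=-q[...,0]*np.sin(a)+q[...,1]*np.cos(a)
m=(d>0)&(abs(P[...,2]-.107)<.003)&(X<-.05)&(abs(Y)<.048);print(m.sum(),np.median(X[m]),np.percentile(X[m],[2,98]))
E
python3 g.py
```

```text
clock: 24.38
tool_pos: [0.5232, -0.1214, 0.2007]
wrist_force: [0.6, -0.3, -0.6]
1948 -0.07942967896296081 [-0.08771779 -0.05092216]
rail 3678 theta -24.881058 rad -0.43425637 ends [-0.00110539 -0.10739525  0.13240774] [-0.00492006  0.12062556  0.12929323]
tool local [-0.05788145  0.00111932  0.19986535] [-3.14085742 -0.2605688   0.19707229] 24.525
```

View pics/w5.png

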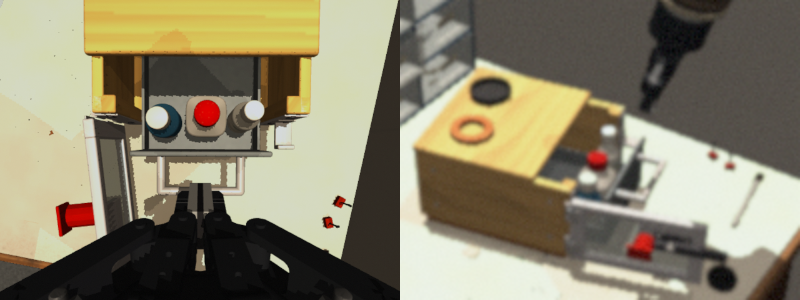

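The picture shows the tray fully out with the handle bar at x ≈ -0.083 (about 99 mm drawn). The three bottles stand upright at about (163,120), (206,113) and (247,115), and the gate is wide open at the left. The arm is clear of everything.

```bash
python3 -c "
from station import job;print(job.finish_job())"
```

```text
the job is handed in; nothing more can be done
None
```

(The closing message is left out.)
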